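# Shut the stock pen and drop its thumb latch

## Task

Push the carton standing in the gateway fully into the wooden stock pen while its gate is still open, then swing the gate shut, working the thumb latch so that its bar passes over the striker and drops fully into the catch; the gate must stay latched against its springy buffer when you let go. Do not knock the carton over.

Things in the scene. Friction and masses are not known exactly. Their poses are not given: they have to be found in the camera images.
- pen: Stock pen of pine planks, fixed, no floor or roof: 260 deep (x), 280 wide (y), inner width 240, walls 120 high, 15 thick. Origin on the table in mid-gateway, in the plane of the posts' front faces. x points into the pen, away from the robot; y to the hinge side (left seen from the robot); z up. Front posts 40 wide, 30 deep, 140 high; gateway between them 200 wide (y -100 to +100).
- gate_hinge (a point): Foot of the gate's vertical hinge axis, on the table at pen (0, +100, 0).
- gate (a joint): Gate angle in rad: 0 shut against its stop, growing as it swings out of the pen towards the robot, up to 2.1 (1.57 = straight out). Pine gate 190 wide (5 to 195 mm from the hinge axis), 16 thick, from 10 to 135 above the table; when shut its outer face lies in the pen's plane x = 0. It stays where it is left (hinge friction about 0.08 N m), save for the buffer.
- gate_rail (a point): On the gate's outer face, at its top edge, 100 mm from the hinge axis, 135 above the table, right above the thumb plate. The top rail is solid from 75 to 135 high. Site axes turn with the gate; its -x axis points out of the outer face, +y towards the hinge.
- buffer_tip (a point): Tip of a sprung rubber plunger, 14 thick, on the pen's right wall, 186 mm from the hinge axis, 113 high. It pushes back on the gate over its last 0.07 rad, with 1.5 N rising to 3 N, so an unlatched gate springs open to about 0.07 rad.
- latch_bar (a joint): Latch bar angle in rad: 0 level (dropped), growing as the nose rises, at most 0.5. Steel bar 159 long, 18 high, 8 thick, on the gate's outer face (4 to 12 mm off it). Its nose reaches 87 mm from the pin, past the gate's free edge, in front of the right post; its tail, towards the hinge, carries the thumb plate. Pressing the plate down raises the nose; a light spring (about 3 N at the plate) drops it again.
- latch_pin (a point): The level pin on which the bar pivots: 150 mm from the hinge axis, 100 above the table, 8 mm off the gate's outer face.
- thumb_plate (a point): Middle of the upper face of the thumb plate: a level steel plate 44 mm along the gate, spanning 4 to 49 mm off the gate's outer face, 5 thick, centred 100 mm from the hinge axis, 109 above the table when the bar is level. The gate's top rail stands 26 mm above it. It moves with gate and bar.
- nose (a point): Lower edge of the nose's end, mid-thickness of the bar, 237 mm from the hinge axis, 91 above the table when level.
- catch (a point): Over the catch, level with the striker's top, at pen (-12, -120, 104). Steel catch fixed on the right post: floor 87 high; upright striker lip 18 to 24 in front of the post, 24 wide (y -132 to -108). The bar must be raised 0.25 rad or more to pass over it; a level bar hits it with the gate about 0.1 rad open. Latched, the bar lies behind the lip and the gate has about 0.03 rad of play.
- carton: Closed cardboard carton, 100 (x) by 110 (y) by 90 high, about 0.35 kg, loose, standing in the gateway. Origin in the middle of its underside, z up.
Not all that is in view belongs to the job. Leave any green look-alike of the carton alone.

How it is judged:
On the way, in this order (a step that is already met when the one before it is completed fails the run):
1. the carton stands fully inside the pen while the gate is still open (more than 0.4 rad) (x of carton in the frame of pen between 0.066 and 0.2 m and y of carton in the frame of pen between -0.085 and 0.085 m and angle between carton's own z axis and vertical below 0.15 rad and value of joint gate above 0.4 rad), for 0.1 s.
2. the gate is shut behind the striker with the bar still raised above it (value of joint gate below 0.05 rad and value of joint latch_bar above 0.2 rad), for 0.05 s.
At the end, for the whole second after the job is handed in: The gate is within 0.045 rad of shut, the latch bar has dropped (below 0.06 rad) behind the striker lip, and the carton stands upright (within 0.15 rad) and at rest fully inside the pen, its origin 66 to 200 mm behind the front plane and within 85 mm of the middle (value of joint gate below 0.045 rad and value of joint latch_bar below 0.06 rad and x of carton in the frame of pen between 0.066 and 0.2 m and y of carton in the frame of pen between -0.085 and 0.085 m and angle between carton's own z axis and vertical below 0.15 rad and linear speed of carton below 0.02 m/s); the robot touches nothing.
It fails at once if carton is knocked over (angle between carton's own z axis and vertical above 0.6 rad).
It also fails if it takes over 64 s, if anything falls off the work surface, if the arm or the gripper's body presses on something with over 40 N, if the wrist force passes 120 N, or if a joint passes its speed limit or range.

## Robot

A 7-joint arm with a two-finger parallel gripper is mounted at the origin on the work surface. World frame = base frame: x ahead of the robot, y to its left, z up, the work surface at z = 0. Lengths are in m, angles in rad, forces in N, time in s.
With the tool pointing down it reaches from about 0.425 to 0.925 m from the base axis. Payload 6.8 kg.
Tool frame: the origin (TCP) lies on the front face of the gripper's body, between the roots of the fingers; the fingertips stand 73 mm ahead of it and the grasp point (between the pads) lies 54 mm ahead of it (env.nose_length is the distance from the TCP to the fingertips, in m); z points along the fingers, y is the direction in which the jaws open and shut (so a half turn about z gives the same grasp; the last joint's range is limited). The gripper opens to 85 mm and grips with 20 to 120 N. Pads are 22 mm wide; open, the fingers measure 114 mm over their backs; the gripper's body (76 mm by 85 mm) begins 54 mm behind the grasp point. The pads swing forward as they close: fully open they stand 13 mm farther back than shut.
Start: joints at [1.044, 0.477, 0.022, 1.555, -0.011, 1.109, -0.083], TCP at [0.275, -0.617, 0.304] pointing down, gripper open.
Joint ranges: [-2.96, 2.96], [-0.34, 2.1], [-1.41, 1.46], [0.24, 2.44], [-1.37, 4.51], [0.17, 1.92], [-2.96, 2.96]. Speed limits (rad/s): [2.39, 2.39, 3.14, 3.14, 3.14, 3.14, 3.14].

## Interface

Orientations are given as a unit quaternion [w, x, y, z].
In Python, from cell import env, kin, camera, calibration, job gives the robot as it stands. The module is installed in compiled form; this text tells all that it offers. Calls block until the motion is done:
- env.reach(position, orientation): joint-space move of the TCP to a pose.
- env.movel(position, velocity=0.15, rot=None, stop_force=None): straight line of the TCP; rot=None keeps the orientation; velocity is the mean speed in m/s. With stop_force (N) it stops when the force on the tool has changed by that much, and returns True; else False.
- env.goto_joints(angles): joint-space move.
- env.grip(opening, f_grip=None): finger opening in m; f_grip is the grip in N (None keeps the last); returns when the fingers have stopped.
- env.dwell(seconds).
- kin.inverse_kinematics(position, orientation): joint angles nearest the present ones, or None.
- env.get_state(): the state.
- camera(name): name is "side" or "top" or "wrist"; returns (picture, depth): 384x512x3 uint8, blue, green, red; 384x512 float32, m along the optical axis (not along the pixel's ray), 0 where there is no reading.
- calibration(name): a dict with "fx", "fy", "cx", "cy" (pixels), "rvec" (rotation vector, rad) and "tvec" (3), from world to camera coordinates, as OpenCV has them. Camera axes: x right, y down, z forward; pixel columns grow to the right and rows downward; lengths in m; the calibration is good to about 2 mm. The wrist camera is an equidistant fisheye: a pixel r from the principal point sees the ray r / f radians off the axis. A picture is of the moment at which its call begins: read the wrist's pose just before it. calibration takes no time and is no camera call; for the wrist camera it gives the pose at the moment of the call.
A pose or a line that the arm cannot do raises env.PlanningError and nothing moves.
- job.job_done(): hands the job in, once; it reports no verdict.
The state is a dict: "time": time; "qpos": joint angles; "joint_velocities": joint speeds; "joint_torque": joint torques, N m; "tcp_pos": TCP position; "orientation": TCP orientation; "force": force on the tool from outside, world axes, zero at the start; "torque": the same for the moment, N m; "opening": finger opening in m.
Only numpy, scipy, OpenCV 4.12 (cv2) and the standard library are available. Lean on these libraries where they do the work, as an engineer would, in place of code of your own. Each camera call takes 0.05 s, during which the arm holds its last target. There are 200 camera calls.

## Working session

There is one attempt and no reset: what is moved stays moved. The work goes in short steps, each a Python script; the robot and the scene stay as the last script left them, time stands still between calls to the robot, and variables do not carry over. Pictures are saved under pics/ and viewed, about 8 in all and at most 12, crops included, and the job is handed in when it is done.

```bash
mkdir -p pics; cat > h.py <<'E'
import numpy as np, cv2
from cell import env, kin, camera, calibration, job
def pts(name):
    c=calibration(name); im,d=camera(name)
    R=cv2.Rodrigues(np.array(c["rvec"],float))[0]; t=np.array(c["tvec"],float).ravel()
    v,u=np.mgrid[0:384,0:512]
    P=np.dstack([(u-c["cx"])/c["fx"]*d,(v-c["cy"])/c["fy"]*d,d])
    W=(P-t)@R; W[d==0]=np.nan
    return im,W
E
python3 - <<'E'
from h import *
for n in("top","side"):
    im,W=pts(n); np.save(n+".npy",W); cv2.imwrite(f"pics/{n}0.png",im)
    print(n,calibration(n))
print(env.get_state())
E
```

```text
top {'fx': 484.4333777498502, 'fy': 484.4333777498502, 'cx': 258.9079793428778, 'cy': 196.48850443128185, 'rvec': array([ 2.15331911, -2.17103391,  0.10694702]), 'tvec': array([-0.06108594,  0.5285205 ,  0.95136903])}
side {'fx': 442.611186445738, 'fy': 442.611186445738, 'cx': 249.56823441667737, 'cy': 201.8163355643858, 'rvec': array([ 0.70412404, -2.44903332,  1.36757871]), 'tvec': array([0.41958263, 0.26027229, 0.66327427])}
{'time': 0.1, 'qpos': array([ 1.04393543,  0.47775414,  0.02232427,  1.55637819, -0.01148119,
        1.10929655, -0.08308484]), 'joint_velocities': array([-4.95070346e-04, -1.74582979e-03, -1.62466952e-04, -9.10056569e-04,
        5.00759634e-05, -6.08953242e-04, -1.79009928e-03]), 'joint_torque': array([ 4.97357207e-03, -5.97752881e+01,  1.61375787e+00, -2.81952435e+01,
        1.28469543e-02,  5.02397350e-03, -1.89336367e-05]), 'tcp_pos': array([ 0.2743038 , -0.61628486,  0.30298706]), 'orientation': array([-8.18908845e-04,  9.78153323e-01,  2.07883014e-01, -2.42636299e-04]), 'force': array([ 0.79354108, -0.61624506, -0.21846357]), 'torque': array([0.00716487, 0.05661239, 0.07680972]), 'opening': 0.08532335215611986}
```

View pics/top0.png

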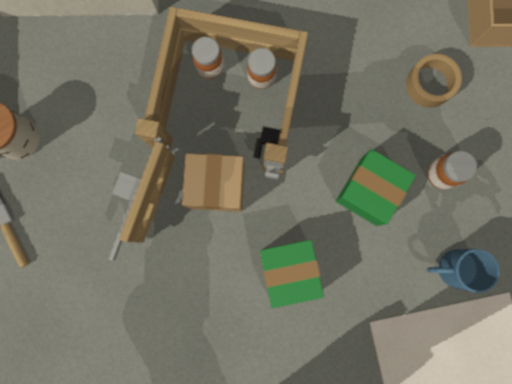

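View pics/side0.png

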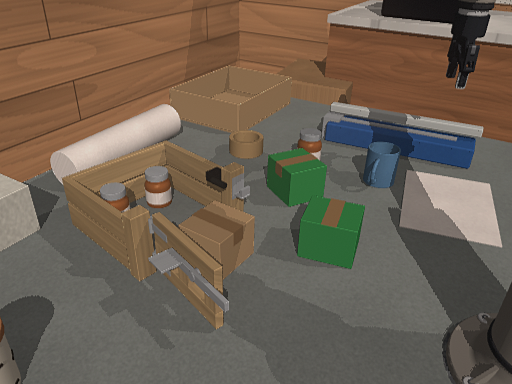

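The top view shows the pen, with the hinge post at (150,130), the right post at (275,153), the gate from (165,150) to (130,238), and the thumb plate at (125,186). Carton candidates are brown (213,182) and green look-alikes at (376,188) and (291,273). I choose the brown one, which stands in the gateway. Two jars inside the pen are at (207,57) and (262,68).

```bash
python3 - <<'E'
from h import *
W=np.load("top.npy"); im=cv2.imread("pics/top0.png")
z=W[...,2]
def comp(lo,hi,box):
    m=((z>lo)&(z<hi)).astype(np.uint8); x0,y0,x1,y1=box; k=np.zeros_like(m);k[y0:y1,x0:x1]=1;m&=k
    n,l,s,c=cv2.connectedComponentsWithStats(m)
    for i in range(1,n):
        if s[i,4]>40:
            p=W[l==i]; r=cv2.minAreaRect((p[:,:2]*1000).astype(np.float32))
            print((lo,hi),s[i,4],c[i].round(),"mean",p.mean(0).round(4),"rect",np.round(r[0],1),np.round(r[1],1),round(r[2],1))
comp(.128,.15,(110,0,320,260))
comp(.112,.128,(110,0,320,260))
comp(.084,.098,(170,130,250,230))
comp(.098,.118,(90,140,170,270))
comp(.07,.11,(180,30,300,100))
print("floor z", np.nanmedian(z[250:300,180:240]), "jar z",z[57,207],z[68,262], W[57,207],W[68,262])
t=cv2.resize(im[100:270,90:310],None,fx=3.5,fy=3.5,interpolation=cv2.INTER_CUBIC); cv2.imwrite("pics/crop1.png",t)
E
```

```text
(0.128, 0.15) 389 [147. 128.] mean [0.6435 0.1373 0.1389] rect [644.5 138.4] [41.6 30.3] 76.6
(0.128, 0.15) 984 [141. 191.] mean [0.528  0.1474 0.1343] rect [529.2 147.6] [ 17.4 190. ] 70.6
(0.128, 0.15) 382 [275. 153.] mean [ 0.5953 -0.0962  0.1392] rect [596.1 -96.2] [39.8 30.5] 77.9
(0.112, 0.128) 3380 [234.  67.] mean [ 0.7654 -0.0198  0.1187] rect [735.4  -2.5] [270.  257.5] 78.3
(0.112, 0.128) 84 [154. 136.] mean [0.6333 0.1277 0.1211] rect [631.8 131.2] [29.2 46.8] 27.5
(0.112, 0.128) 236 [146. 194.] mean [0.5255 0.1409 0.1203] rect [526.3 140.4] [  2.5 186.7] 70.4
(0.112, 0.128) 52 [273. 162.] mean [ 0.5806 -0.0932  0.122 ] rect [581.  -92.3] [37.9  3.5] 77.1
(0.084, 0.098) 3011 [212. 181.] mean [0.5526 0.023  0.0897] rect [553.3  23.3] [110.5 101.3] 86.0
(0.098, 0.118) 284 [148. 193.] mean [0.5276 0.1402 0.1082] rect [526.5 140.6] [  2.1 186.4] 70.6
(0.098, 0.118) 761 [124. 201.] mean [0.5125 0.1855 0.1083] rect [486.5 199.2] [ 42.4 159.7] 72.3
(0.07, 0.11) 662 [258.  37.] mean [ 0.8373 -0.0672  0.0886] rect [840.6 -50.5] [187.4   4.3] 78.2
(0.07, 0.11) 603 [205.  51.] mean [0.8122 0.0383 0.0839] rect [813.8  39. ] [52.3 52. ] 30.1
(0.07, 0.11) 600 [261.  62.] mean [ 0.788  -0.0717  0.084 ] rect [789.7 -71.7] [52.1 52.5] 66.5
floor z -0.0004590640604432721 jar z 0.08493643933156309 0.08480440801266742 [0.79869284 0.0340916  0.08493644] [ 0.77513813 -0.0738883   0.08480441]
```

View pics/crop1.png

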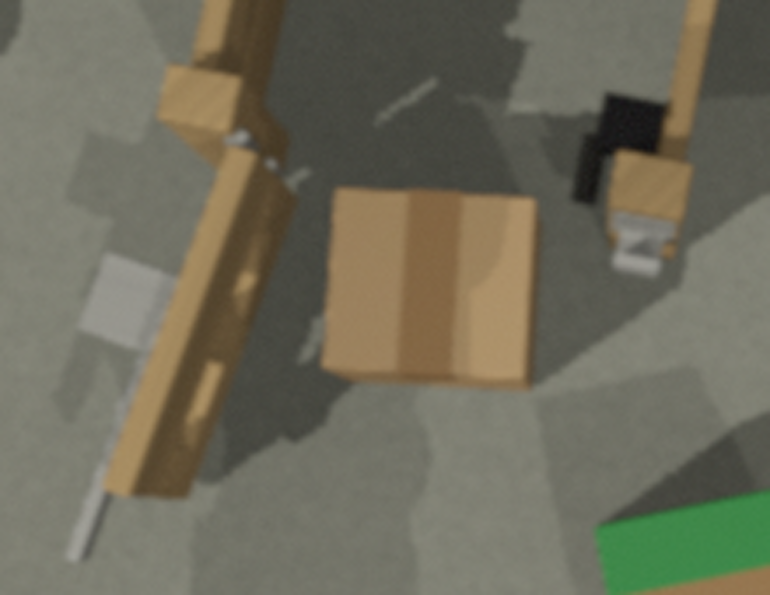

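```bash
cat >> h.py <<'E'
from scipy.spatial.transform import Rotation as Ro
ypen=np.array([.2021,.9795,0]);ypen/=np.linalg.norm(ypen); xpen=np.array([ypen[1],-ypen[0],0])
O=np.array([.6056,.0241,0]); H=O+.1*ypen
def pen(x,y,z): return O+x*xpen+y*ypen+np.array([0,0,z])
def quat(yax):
    z=np.array([0,0,-1.]); q=Ro.from_matrix(np.c_[np.cross(yax,z),yax,z]).as_quat(); return q[[3,0,1,2]]
def gatep(th,r,off,z):  # off = distance out of the outer face
    d=-np.cos(th)*ypen-np.sin(th)*xpen; n=-np.cos(th)*xpen+np.sin(th)*ypen
    return H+r*d+off*n+np.array([0,0,z])
def gdir(th): return np.cos(th)*ypen+np.sin(th)*xpen  # gate towards hinge
def st(tag=""):
    s=env.get_state(); print(tag,round(s["time"],2),s["tcp_pos"].round(4),s["force"].round(1),s["qpos"].round(2)); return s
E
python3 - <<'E'
from h import *
q=quat(-ypen)
env.grip(.06)
env.reach(pen(-.140,-.011,.25),q); st("above")
env.movel(pen(-.140,-.011,.103),velocity=.15); st("down")
env.movel(pen(-.105,-.011,.103),velocity=.08); st("near")
env.movel(pen(.036,-.011,.103),velocity=.06); st("pushed")
env.movel(pen(-.09,-.011,.103),velocity=.15)
env.movel(pen(-.12,-.011,.25),velocity=.2); st("up")
for s in (1,-1):
  print(s,[None if (j:=kin.inverse_kinematics(gatep(t,.1,.02,.2),quat(s*gdir(t)))) is None else j.round(2).tolist() for t in (1.7,.8,0)])
im,W=pts("top"); np.save("top1.npy",W); cv2.imwrite("pics/top1.png",im)
z=W[...,2]
for lo,hi,b in((.084,.098,(170,30,280,230)),(.128,.136,(110,120,175,260))):
    m=(z>lo)&(z<hi);k=np.zeros_like(m);k[b[1]:b[3],b[0]:b[2]]=1;m&=k
    n,l,s,c=cv2.connectedComponentsWithStats(m.astype(np.uint8))
    for i in range(1,n):
        if s[i,4]>300:
            p=W[l==i]; r=cv2.minAreaRect((p[:,:2]*1000).astype(np.float32)); v=np.array([*r[0],0])/1000-O
            print(s[i,4],c[i].round(),r,"pen",v@xpen,v@ypen)
cv2.imwrite("pics/c2.png",cv2.resize(im[0:290,60:340],None,fx=2,fy=2))
E
```

```text
above 2.92 [0.4666 0.0409 0.25  ] [ 0.3 -0.5 -0.3] [ 0.19  0.24 -0.46  2.06  0.14  0.87 -2.13]
down 4.05 [0.4668 0.0417 0.1036] [1.3 0.4 1. ] [ 0.08  0.48 -0.37  2.17  0.33  0.54 -2.3 ]
near 4.64 [0.5007 0.0344 0.103 ] [-0.5 -0.4  0.1] [ 0.1   0.52 -0.36  2.09  0.33  0.58 -2.27]
pushed 7.14 [0.6386 0.0061 0.103 ] [-1.1  0.6 -1.5] [ 0.15  0.68 -0.35  1.76  0.32  0.75 -2.14]
up 9.03 [0.4856 0.0373 0.2491] [ 0.9  0.1 -0.1] [ 0.2   0.27 -0.46  2.02  0.16  0.88 -2.13]
1 [[0.13, 0.52, -0.72, 1.88, 0.43, 0.9, -1.13], [0.41, 0.53, -0.88, 1.94, 0.51, 0.92, -0.16], [0.66, 0.77, -1.19, 1.81, 0.8, 1.13, 0.56]]
-1 [[0.42, 0.74, -1.19, 1.86, 0.77, 1.1, 1.74], [-0.11, 0.39, -0.21, 1.97, 0.11, 0.79, -2.95], [0.17, 0.49, -0.42, 1.84, 0.25, 0.87, -2.15]]
362 [205.  50.] ((814.1524047851562, 39.24742889404297), (50.37318801879883, 50.05946350097656), 37.02980422973633) pen 0.20118916350686927 0.05697780823424124
352 [261.  61.] ((789.5078125, -71.88682556152344), (50.937110900878906, 51.083457946777344), 46.02748489379883) pen 0.1995102403462325 -0.05684380508817149
2882 [228. 105.] ((700.7774658203125, -6.324668884277344), (110.47792053222656, 102.2136459350586), 78.23518371582031) pen 0.09936200564816144 -0.01056419946183354
```

View pics/c2.png

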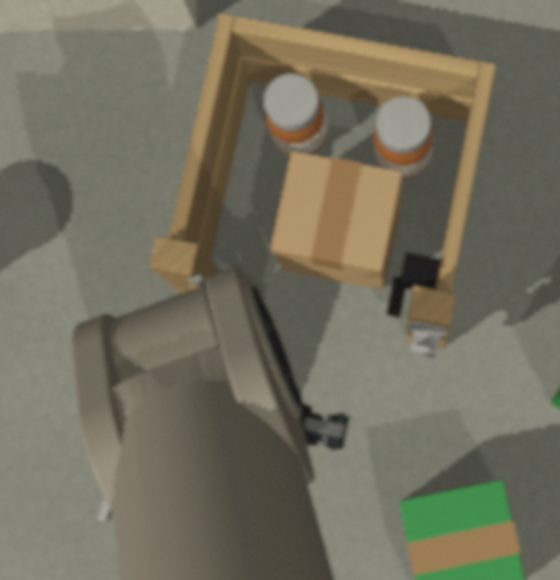

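```bash
python3 - <<'E'
from h import *
env.grip(0.0)
q=lambda t:quat(gdir(t))
env.movel(pen(-.12,-.011,.28),velocity=.15)
env.reach(gatep(1.706,.1,.03,.28),q(1.706)); st("over plate")
env.movel(gatep(1.706,.1,.03,.191),velocity=.12); st("down")
for t in np.r_[1.6:.3:-.2,.35]:
    env.movel(gatep(t,.1,.011,.191),velocity=.08,rot=q(t)); st(f"{t:.2f}")
for n in ("side","top"):
    im,W=pts(n); np.save(n+"2.npy",W); cv2.imwrite(f"pics/{n}2.png",im)
a=cv2.imread("pics/side2.png")[110:340,40:340]
cv2.imwrite("pics/c3.png",cv2.resize(a,None,fx=2.5,fy=2.5,interpolation=cv2.INTER_CUBIC))
E
```

```text
over plate 11.02 [0.5412 0.1827 0.2792] [-0.4 -0.  -1. ] [ 0.14  0.43 -0.74  1.8   0.33  1.05 -1.06]
down 11.91 [0.5419 0.1838 0.1917] [ 0.5 -0.4  0.7] [ 0.09  0.53 -0.68  1.87  0.43  0.89 -1.14]
1.60 12.43 [0.5314 0.1559 0.1916] [1.1 0.1 0.2] [ 0.16  0.51 -0.71  1.91  0.43  0.87 -1.01]
1.40 12.82 [0.5265 0.1367 0.1912] [-0.  -0.6 -0.3] [ 0.23  0.51 -0.76  1.93  0.46  0.87 -0.81]
1.20 13.22 [0.5255 0.1168 0.1911] [-0.4 -0.5  0.1] [ 0.3   0.52 -0.81  1.94  0.48  0.88 -0.6 ]
1.00 13.62 [0.5286 0.0971 0.1911] [-0.2 -0.3  0.5] [ 0.37  0.54 -0.85  1.94  0.51  0.89 -0.39]
0.80 14.03 [0.5355 0.0783 0.1911] [-0.2 -0.6 -0.2] [ 0.43  0.56 -0.89  1.93  0.55  0.91 -0.18]
0.60 14.43 [0.546  0.0613 0.191 ] [-0.4  0.  -0.2] [ 0.48  0.59 -0.93  1.91  0.58  0.94  0.03]
0.40 14.82 [0.5596 0.0467 0.191 ] [-0.5 -0.6 -1.5] [ 0.53  0.62 -0.97  1.88  0.62  0.97  0.24]
0.35 15.07 [0.5635 0.0433 0.1911] [ 1.3  0.8 -0.6] [ 0.54  0.63 -0.98  1.87  0.63  0.98  0.29]
```

View pics/c3.png

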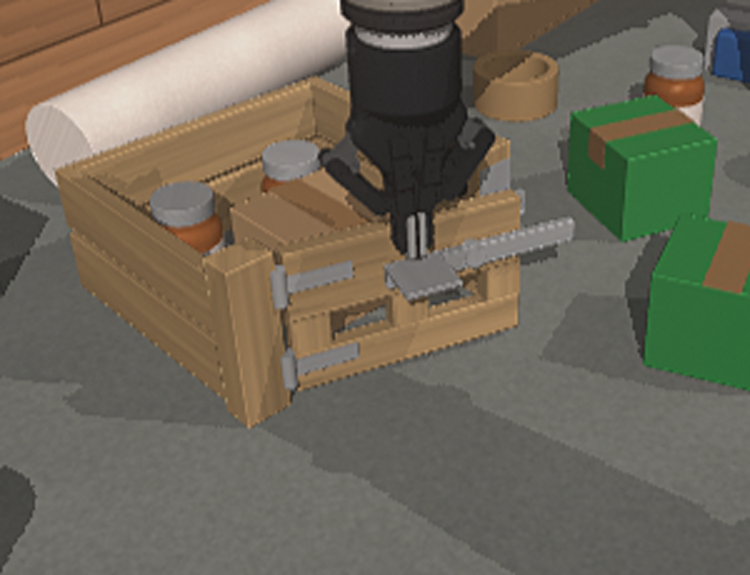

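The closed fingertips are above the thumb plate, which is at (423,275) in the crop. The bar is level with its nose at (570,230), and the gate is partly shut. Next I press the plate and measure the bar and gate angles from the depth image.

```bash
cat >> h.py <<'E'
def angles(name,show=None):
    im,W=pts(name)
    if show: cv2.imwrite(show,im)
    P=W.reshape(-1,3); z=P[:,2]; r=np.linalg.norm(P[:,:2]-H[:2],axis=1)
    rel=P-H; u=-(rel@ypen); v=-(rel@xpen)
    m=(z>.12)&(z<.13)&(r>.02)&(r<.19)&(u>0)&(v>-.03)&(v<.2)
    hsv=cv2.cvtColor(im,cv2.COLOR_BGR2HSV).reshape(-1,3); wood=(hsv[:,1]>70)
    k=m&wood
    for _ in range(4):
        f=np.polyfit(u[k],v[k],1); k=m&wood&(abs(v-np.polyval(f,u))<.004)
    th=np.arctan(f[0])
    d=np.c_[u,v]@[np.cos(th),np.sin(th)]; o=np.c_[u,v]@[-np.sin(th),np.cos(th)]
    b=(d>.165)&(d<.236)&(o>.009)&(o<.016)&(z>.08)&(z<.16)&(hsv[:,1]<60)
    g=np.polyfit(d[b],z[b],1) if b.sum()>10 else [np.nan,0]
    print(name,"gate",round(th,3),"off",(f[1]*1000).round(1),k.sum(),"bar",np.arctan(g[0]).round(3),b.sum())
E
python3 - <<'E'
from h import *
q=lambda t:quat(gdir(t))
angles("side")
env.movel(gatep(.35,.098,.014,.191),velocity=.05)
for z in(.182,.174,.167):
    env.movel(gatep(.35,.098,.014,z),velocity=.03); st(z); angles("side",f"pics/s{z}.png")
E
python3 -c "
import cv2;a=cv2.imread('pics/s0.167.png')[110:340,40:340]
cv2.imwrite('pics/c4.png',cv2.resize(a,None,fx=2.5,fy=2.5))"
```

```text
side gate 0.334 off -1.6 325 bar -0.002 228
0.182 15.93 [0.5623 0.0459 0.1818] [ 0.2 -0.3  0. ] [ 0.53  0.64 -0.97  1.88  0.64  0.97  0.28]
side gate 0.336 off -1.7 301 bar 0.004 214
0.174 16.39 [0.5628 0.0464 0.1742] [1.2 1.6 3.4] [ 0.52  0.65 -0.96  1.89  0.66  0.95  0.27]
side gate 0.332 off -1.6 278 bar 0.164 237
0.167 16.82 [0.5626 0.0462 0.1669] [2.  1.6 3.1] [ 0.51  0.66 -0.95  1.89  0.67  0.94  0.26]
side gate 0.334 off -1.7 224 bar 0.293 222
```

View pics/c4.png

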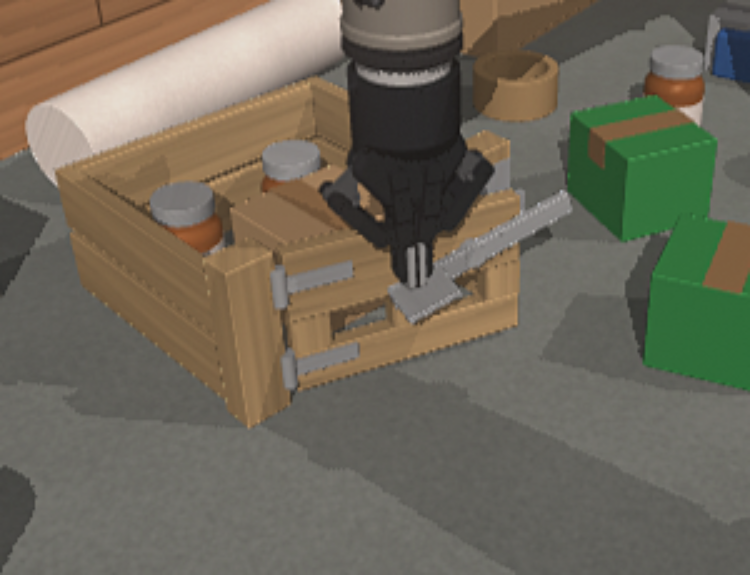

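The thumb plate is pressed, and the nose is raised at (568,203). I'll go slightly deeper and swing the gate shut.

```bash
python3 - <<'E'
from h import *
q=lambda t:quat(gdir(t))
env.movel(gatep(.35,.098,.014,.162),velocity=.03); st("press"); angles("side")
for t in(.25,.16):
    env.movel(gatep(t,.098,.011,.162),velocity=.06,rot=q(t)); st(t)
angles("side")
for t in (.08,.03,-.01,-.04):
    h=env.movel(gatep(t,.098,.011,.162),velocity=.03,rot=q(t),stop_force=12); st((t,h)); angles("side",f"pics/g{t}.png")
    if h: break
E
```

```text
press 17.19 [0.5622 0.0457 0.1618] [0.6 0.5 4.1] [ 0.51  0.67 -0.95  1.89  0.67  0.94  0.26]
side gate 0.333 off -1.6 212 bar 0.41 251
0.25 17.61 [0.573  0.0386 0.162 ] [ 1.4 -0.4  3.1] [ 0.53  0.69 -0.96  1.87  0.69  0.96  0.36]
0.16 17.91 [0.5806 0.0345 0.162 ] [1.1 0.2 4.1] [ 0.54  0.71 -0.98  1.85  0.71  0.98  0.45]
side gate 0.138 off -1.6 192 bar 0.405 207
(0.08, False) 18.38 [0.5871 0.0314 0.1619] [-1.1  2.1  4.3] [ 0.55  0.73 -0.99  1.84  0.72  0.99  0.53]
side gate 0.063 off -1.3 175 bar 0.254 224
(0.03, False) 18.74 [0.5916 0.0296 0.1618] [-4.2  2.5  4. ] [ 0.55  0.74 -1.    1.82  0.73  1.    0.58]
side gate 0.014 off -1.3 167 bar 0.294 205
(-0.01, True) 19.0 [0.5926 0.0294 0.1611] [-4.1  0.8  5.1] [ 0.56  0.75 -1.    1.82  0.74  1.01  0.63]
side gate 0.006 off -1.4 176 bar 0.322 199
```

```bash
python3 - <<'E'
from h import *
env.dwell(.2); st("hold")
p=env.get_state()["tcp_pos"]
p=np.array(p)
env.movel(p+[0,0,.026],velocity=.04); st("raised"); env.dwell(.3); angles("side","pics/l.png")
a=cv2.imread('pics/l.png')[110:340,40:340]
cv2.imwrite('pics/c5.png',cv2.resize(a,None,fx=2.5,fy=2.5))
E
```

```text
hold 19.25 [0.5924 0.0294 0.1611] [-3.9  0.3  3.9] [ 0.56  0.74 -1.    1.82  0.74  1.01  0.63]
raised 20.04 [0.5922 0.0292 0.1874] [-6.3  0.   3.9] [ 0.58  0.71 -1.03  1.8   0.7   1.05  0.65]
side gate 0.036 off -1.3 243 bar -0.068 285
```

View pics/c5.png

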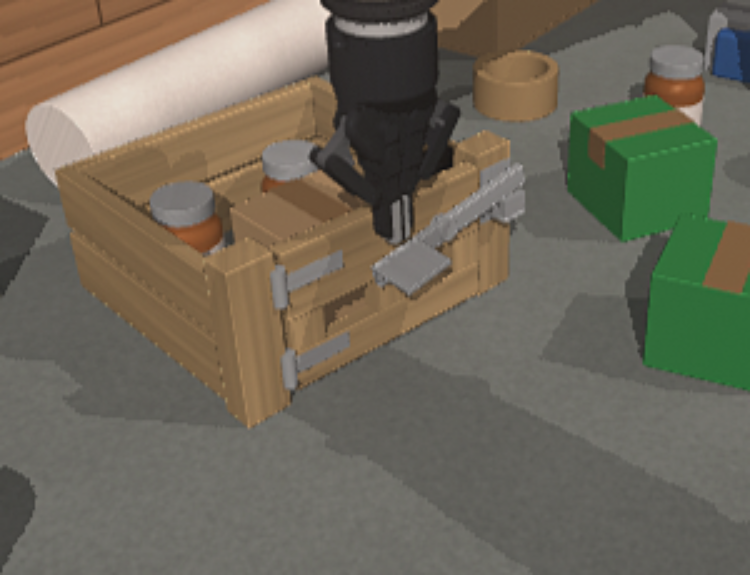

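The bar still seems raised, with its nose at (520,170) apparently resting on the striker lip, and the gate is out at about 0.036 rad. I'll push the gate in further at this height so the bar drops behind the lip.

```bash
python3 - <<'E'
from h import *
p=np.array(env.get_state()["tcp_pos"])
for i in range(5):
    h=env.movel(p+xpen*.002*(i+1),velocity=.02,stop_force=12); st((i,h)); angles("side",f"pics/m.png")
    if h: break
a=cv2.imread('pics/m.png')[110:340,40:340]
cv2.imwrite('pics/c6.png',cv2.resize(a,None,fx=2.5,fy=2.5))
E
```

```text
(0, False) 20.64 [0.594  0.0288 0.1875] [-4.   0.9  1.4] [ 0.58  0.72 -1.03  1.8   0.7   1.05  0.65]
side gate 0.018 off -1.4 233 bar 0.065 173
(1, False) 20.94 [0.596  0.0283 0.1875] [-5.6  1.1  1.9] [ 0.57  0.72 -1.03  1.79  0.7   1.06  0.65]
side gate -0.002 off -1.4 234 bar 0.019 166
(2, False) 21.24 [0.5963 0.0284 0.1875] [-11.2   0.2   6.9] [ 0.57  0.72 -1.03  1.79  0.7   1.06  0.66]
side gate -0.002 off -1.3 237 bar 0.013 179
(3, False) 21.54 [0.5966 0.0284 0.1874] [-17.8  -0.1  11.7] [ 0.57  0.72 -1.03  1.79  0.7   1.06  0.66]
side gate -0.002 off -1.3 246 bar 0.023 169
(4, False) 21.84 [0.5969 0.0284 0.1873] [-23.8   0.7  17.6] [ 0.57  0.72 -1.03  1.79  0.7   1.07  0.66]
side gate -0.002 off -1.3 243 bar 0.028 170
```

View pics/c6.png

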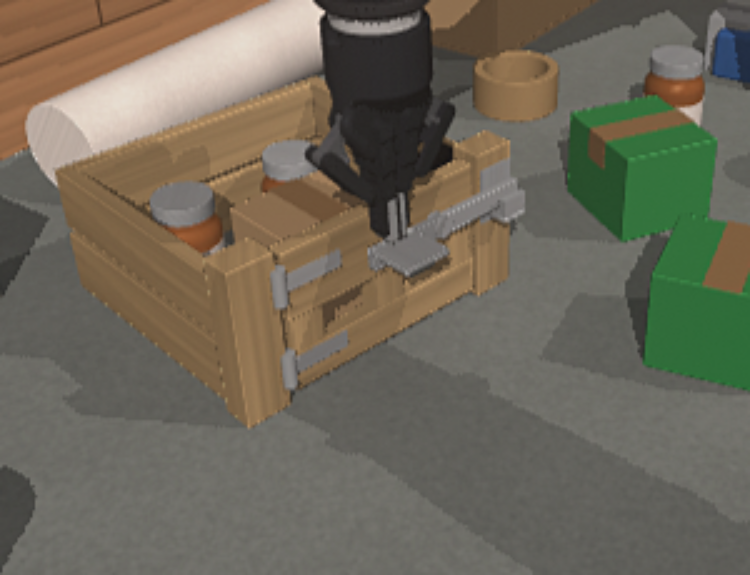

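The bar is now level behind the striker lip, with its nose at (510,205). I'll let go and check.

```bash
python3 - <<'E'
from h import *
p=np.array(env.get_state()["tcp_pos"])
env.movel(p-xpen*.014,velocity=.04); st(); angles("side")
env.movel(p-xpen*.014+[0,0,.09],velocity=.1)
env.reach(pen(-.2,-.2,.35),quat(ypen)); st(); env.dwell(1); angles("side","pics/f.png")
im,W=pts("top"); angles("top"); cv2.imwrite("pics/ftop.png",im)
z=W[...,2]; m=(z>.084)&(z<.098); m[:75]=0;m[140:]=0;m[:,:190]=0;m[:,262:]=0
n,l,s,c=cv2.connectedComponentsWithStats(m.astype(np.uint8)); i=1+s[1:,4].argmax(); w=W[l==i]
r=cv2.minAreaRect((w[:,:2]*1000).astype(np.float32)); v=np.array([*r[0],0])/1000-O; print(r,v@xpen,v@ypen)
a=cv2.imread('pics/f.png')[110:300,40:280]; b=im[0:200,110:330]
f=lambda x:cv2.resize(x,(390,320),interpolation=cv2.INTER_CUBIC)
cv2.imwrite('pics/c7.png',np.hstack([f(a),f(b)]))
E
```

```text
22.52 [0.5838 0.0311 0.1875] [ 0.5 -0.1 -0.7] [ 0.58  0.7  -1.04  1.82  0.7   1.04  0.64]
side gate 0.024 off -1.4 248 bar -0.019 190
 24.8 [ 0.3698 -0.1312  0.3502] [-0.1 -0.4 -0.1] [ 1.62  0.03 -1.4   2.06  0.03  1.08  1.57]
side gate 0.027 off -1.5 320 bar -0.061 195
top gate 0.027 off -0.5 83 bar 0.004 122
((700.5423583984375, -6.374885559082031), (110.17935943603516, 101.79660034179688), 78.49880981445312) 0.09914189584361636 -0.010660889110670911
```

View pics/c7.png

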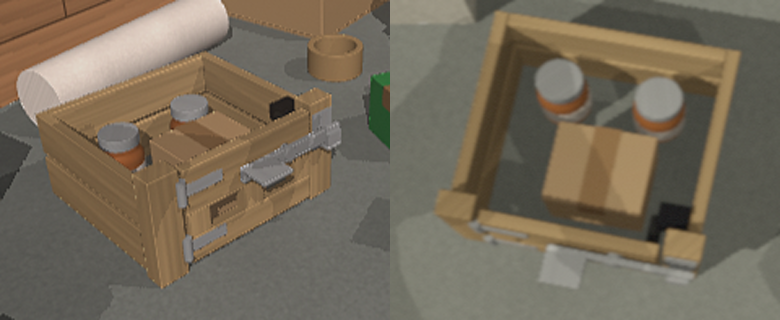

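```bash
python3 - <<'E'
from h import *
im,W=pts("side"); P=W.reshape(-1,3); rel=P-H; th=.027
d=-(rel@ypen)*np.cos(th)-(rel@xpen)*np.sin(th); o=-(rel@xpen)*np.cos(th)+(rel@ypen)*np.sin(th)
m=(d>.082)&(d<.118)&(o>.018)&(o<.045)&(P[:,2]>.07)&(P[:,2]<.13)
g=np.polyfit(d[m],P[m,2],1); print("plate slope",g[0],"z at .1",np.polyval(g,.1),m.sum())
if abs(g[0])<.05 and abs(np.polyval(g,.1)-.109)<.003: job.job_done(); print("handed in")
E
```

```text
plate slope 0.006361473521506109 z at .1 0.1085207939055036 150
the job is handed in; nothing more can be done
handed in
```

The carton is in the pen and the gate is shut and latched. I handed the job in with about 25 s of the 64 s used. The hand-in reports no verdict, so this rests on my own checks.

**What I did:**
- Pushed the brown carton squarely into the pen with the half-open fingers while the gate stood at about 1.7 rad. The green look-alikes were left alone.
- Swung the gate with the closed fingers against its top rail and pressed the thumb plate, raising the bar to about 0.4 rad at its last clear reading.
- Took the bar over the striker to gate ≈ 0.006 rad, raised the fingers off the plate and backed off.

**Last checks:**

| Item | Measured | Needed |
|---|---|---|
| Carton in pen frame | x 0.099 m, y −0.011 m, upright | x 0.066–0.2, y within ±0.085 |
| Gate after release, held 1 s | 0.027 rad (side and top cameras) | below 0.045 |
| Thumb plate | 108.5 mm high, slope 0.006 (bar level) | 109 mm when level |

**What disagreed:**
- On the first release the gate crept out to 0.036 rad and the bar came to rest on the striker lip. Pushing the gate in again a few millimetres let the bar drop into the catch.
- That second push went harder than intended, to about 24 N at the wrist, because each 2 mm step stayed under the 12 N stop. This was within the limits.
- The side camera's direct bar readings near the catch were unreliable (for example −0.06 rad), probably because the striker was in view. I used the thumb plate fit and the top view (0.004 rad) instead.

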